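# Index the sorting stand and gather the blanks in the tray's clipped corner

## Task

Turn the rotary stand one click counter-clockwise by its upright peg, so that the sorting tray comes out from under the clear cover to the next position and the stand rests there. Then pick the tray up by its handle, a good hand's width clear of the stand, and tilt it until all three brass blanks have slid together into its clipped corner, without spilling any. Finish while still holding the tray in the air, tilted like that and steady, and leave the jar, the dapping block and the hammer alone.

Things in the scene. Friction and masses are not known exactly. Their poses are not given: they have to be found in the camera images.
- turntable (a joint): Angle of the stand's round top about its vertical axis: 0 at the start, grows counter-clockwise seen from above, stops at -0.12 and 2.5. Sprung click positions (detents) at 0 and 2.094 rad (120 degrees, the next position): let go past half-way (1.05) it draws itself slowly into the next one, short of that it springs back. Turned slowly it needs about 4 N at the peg, more if fast (damped).
- axis (a point): Point on the stand's vertical turning axis, level with the upper face of its round dark steel top (310 mm across, upper face 35 mm above the bench). The x axis points, level, to where the tray stands at the start, under the cover.
- stand: Fixed foot of the stand, with the clear cover; origin on the turning axis at bench level, axes as point axis. Cover: clear plate 160 x 174 x 5 mm, underside 130 mm above the bench, reaching from 28 to 188 mm along +x and 87 mm to each side, on two 12 mm steel posts at x 176, y +-75 mm.
- peg (a point): Middle of the upright steel peg that turns the stand: 14 mm diameter, 50 mm tall, on the round top 130 mm from the axis; this point is 28 mm above the peg's foot. It starts 120 degrees counter-clockwise from the tray and ends a further 120 degrees on, both in the open.
- tray: White plastic sorting tray, 90 x 90 mm, walls 26 mm high and 3 mm thick, floor 4 mm, about 0.18 kg plus blanks; 69 mm tall with its handle. Origin under its middle, z up. It stands loose on the round top, about 80 mm from the axis, turned any way. One corner, between its +x and +y sides, is clipped.
- tray_handle (a point): Centre of the tray's aluminium handle bar, 62 mm above the tray's underside. The bar runs along the tray's x axis above its middle: 100 mm long, 12 mm wide (y), 14 mm tall, carried by a 12 x 5 mm upright at each end.
- clipped_corner (a point): Middle of the foot of the inner face of the one clipped (diagonal) wall, at the corner of the tray between its +x and +y sides; it lies 29 mm along +x and 29 mm along +y from the tray's middle, on the tray floor (58 mm below the handle bar's centre). The diagonal wall is 37 mm long inside; the other three corners are square.
- blank1_center (a point): Centre of one of three equal loose round brass blanks, 16 mm diameter, 10 mm tall, 17 g, lying flat in the tray. They start to slide on the tray floor at about 10 degrees of tilt; along its walls and past one another they run freely at 30 to 35 degrees, within a second or two.
- blank2_center (a point): Centre of one of three equal loose round brass blanks, 16 mm diameter, 10 mm tall, 17 g, lying flat in the tray. They start to slide on the tray floor at about 10 degrees of tilt; along its walls and past one another they run freely at 30 to 35 degrees, within a second or two.
- blank3_center (a point): Centre of one of three equal loose round brass blanks, 16 mm diameter, 10 mm tall, 17 g, lying flat in the tray. They start to slide on the tray floor at about 10 degrees of tilt; along its walls and past one another they run freely at 30 to 35 degrees, within a second or two.
- jar: Bystander: small amber glass jar with black lid, 56 mm across, 70 mm tall; origin under its centre.
- dapping_block: Bystander: dark steel dapping cube with round hollows, 55 mm; origin under its centre.
- hammer: Bystander: hammer lying on the bench along its x axis; origin under its middle.
Things that resemble listed ones, but are neither listed nor needed, are in the scene too. Several things have the shape of the tray; the one meant has the colours described above.

How it is judged (in metres and radians):
On the way, in this order (a step that is already met when the one before it is completed fails the run):
1. the stand has been turned to its next position with the tray still standing on it, untouched (value of joint turntable between 1.97 and 2.22 rad and height (world z) of tray_handle below 0.107 m and contact force between the fingers and tray below 0.1 N and angle between tray_handle's own z axis and vertical below 0.1 rad), for 0.3 s.
2. the tray has been lifted off the stand (contact force between tray and stand below 0.05 N and contact force between tray and jar below 0.05 N and contact force between tray and dapping_block below 0.05 N and contact force between tray and hammer below 0.05 N and height (world z) of tray_handle above 0.13 m), for 0.2 s.
At the end, for the whole second after the job is handed in: Fingers hold the tray (over 2 N), handle over 145 mm above the bench, tray touching nothing else, tilted over 0.15 rad, steady (under 0.05 m/s), every blank centre within 36 mm of the foot of the clipped wall, stand in its next position (1.97 to 2.22 rad) (value of joint turntable between 1.97 and 2.22 rad and contact force between tray and stand below 0.05 N and contact force between tray and jar below 0.05 N and contact force between tray and dapping_block below 0.05 N and contact force between tray and hammer below 0.05 N and height (world z) of tray_handle above 0.145 m and contact force between the fingers and tray above 2 N and angle between tray_handle's own z axis and vertical above 0.15 rad and linear speed of tray below 0.05 m/s and distance between each of blank1_center, blank2_center, blank3_center and clipped_corner below 0.036 m); the arm keeps its last pose, push and grip.
It fails at once if the jar was disturbed (distance of jar from where it was at the start of the episode above 0.03 m).
It fails at once if the dapping block was disturbed (distance of dapping_block from where it was at the start of the episode above 0.03 m).
It fails at once if the hammer was disturbed (distance of hammer from where it was at the start of the episode above 0.03 m).
It fails at once if a blank was spilled from the tray (distance between any of blank1_center, blank2_center, blank3_center and tray_handle above 0.105 m).
It also fails if it takes over 53 s, if anything falls off the work surface, if the arm or the gripper's body presses on something with over 40 N, if the wrist force passes 120 N, or if a joint passes its speed limit or range.

## Robot

A 6-joint arm with a two-finger parallel gripper is mounted at the origin on the work surface. World frame = base frame: x ahead of the robot, y to its left, z up, the work surface at z = 0. Lengths are in m, angles in degrees, forces in N, time in s.
With the tool pointing down it reaches from about 0.3 to 0.75 m from the base axis. Payload 8.5 kg.
Tool frame: the origin (TCP) lies between the finger pads; the fingertips stand 17 mm ahead of it and the grasp point (between the pads) lies 2 mm behind it (env.tip_reach is the distance from the TCP to the fingertips, in m); z points along the fingers, y is the line along which they close (so a half turn about z gives the same grasp; the last joint's range is limited). The gripper opens to 85 mm and grips with 20 to 120 N. Pads are 22 mm wide; open, the fingers measure 114 mm over their backs; the gripper's body (76 mm by 85 mm) begins 54 mm behind the grasp point. The pads swing forward as they close: fully open they stand 13 mm farther back than shut.
Start: joints at [59.685, 21.807, 74.336, -0, 83.858, -12.336], TCP at [0.17, 0.523, 0.248] pointing down, gripper open.
Joint ranges: [-178.18, 178.18], [-50.72, 133.34], [12.68, 142.11], [-81.47, 261.47], [9.98, 163.14], [-165.26, 165.26]. Speed limits (degrees/s): [136.94, 136.94, 180, 180, 180, 180].

## Interface

Orientations are given as a 3x3 rotation matrix whose columns are the frame's x, y, z axes.
In Python, from rig import env, viewer gives the robot as it stands.
- The arm moves only by the tool move_arm, never from a script. Its argument "motion" is a list of rows, each a list of 2 entries, a list of its own where there are three numbers: the shift along the tool's x, y, z normalised to -1 to 1, where 1 is 50 mm, then the turn, a rotation vector about the tool's x, y, z normalised to -1 to 1, where 1 is 8 degrees. A call has 1 to 20 rows; each row shifts and turns the commanded pose from where the row before left it, along the tool's axes as they then stand; what a row does not reach is not made up. A row lasts 1/10 s, in which the tool goes at most 50 mm and 8.59 degrees, less where a joint would pass 70% of its speed; a pose out of reach is approached as far as the arm can. A call with a number of a shift or a turn outside -1 to 1 is refused whole. A call with a gripper value outside its range is refused whole. "claw" is the closure, from 0 (fully open) to 1 (shut), set as the call begins (left out, the last holds). The fingers move at their own pace and stop on an object; "force" is the grip in N (left out, the last holds). Time passes only in rows, so rows that do not move let the fingers close. It gives the time, the measured TCP pose, the force, the opening and the grip force at its end, in the units of the state.
- env.observe(): the state, without advancing time (a new reading comes with each control period).
- viewer.get_image(name): name is "side" or "top" or "wrist"; returns a dict with "frame" (384x512x3 uint8, red, green, blue), "depth" (384x512 float32, m along the optical axis (not along the pixel's ray), 0 where there is no reading), "fx", "fy", "cx", "cy" (pixels), "eye" and "attitude" of the camera in the world; the wrist camera has in their place "T_tool_cam" (4x4, takes a point from camera to tool coordinates, whose origin is the TCP and whose axes are the flange's). Camera axes: x right, y up, looking along -z (the intrinsics and any distortion apply to the point x, -y, -z); pixel columns grow to the right and rows downward; lengths in m; the calibration is good to about 2 mm. A picture is of the moment at which its call begins: read the wrist's pose just before it.
- env.close_job(): hands the job in; it is judged then, once.
The state is a dict: "time_s": time; "q": joint angles; "qvel": joint speeds; "joint_efforts": joint torques, N m; "position": TCP position; "tool_rot": TCP orientation; "ft_force": force on the tool from outside, world axes, zero at the start; "wrist_torque": the same for the moment, N m; "grip_width": finger opening in m; "gripper_force": force on a finger pad.
Only numpy, scipy, OpenCV 4.12 (cv2) and the standard library are available. Lean on these libraries where they do the work, as an engineer would, in place of code of your own. Each camera call takes 0.05 s, during which the arm holds its last target. There are 200 camera calls.

## Working session

There is one attempt and no reset: what is moved stays moved. The work goes in short steps, Python scripts to look and compute and a tool call to move; the robot and the scene stay as the last step left them, time stands still between calls to the robot, and variables do not carry over. Pictures are saved under pics/ and viewed, at most 10 in all, crops included, and the job is handed in when it is done.

Besides the shell and the picture viewer there is one more tool, called after "Emit:" as name(argument=value, ...), one argument or row to a line, values as JSON. move_arm: Moves the arm, as the interface text tells. Scaled input: -1 to 1 covers 50 mm each way for a shift and 8 degrees each way for a turn. Its arguments: {"type":"object","properties":{"motion":{"type":"array","items":{"type":"array"}},"claw":{"type":"number"},"force":{"type":"number"}},"required":["motion"]}

```bash
ls; mkdir -p pics; cat > h.py <<'E'
import numpy as np, cv2
from rig import env, viewer
def grab(n,tag):
    s=env.observe(); im=viewer.get_image(n)
    if n=='wrist':
        T=np.eye(4);T[:3,:3]=s['tool_rot'];T[:3,3]=s['position'];T=T@np.array(im['T_tool_cam'])
    else:
        T=np.eye(4);T[:3,:3]=im['attitude'];T[:3,3]=im['eye']
    im['T']=T
    np.save(f'pics/{tag}.npy',im,allow_pickle=True)
    cv2.imwrite(f'pics/{tag}.png',im['frame'][:,:,::-1]); return im
def load(tag): return np.load(f'pics/{tag}.npy',allow_pickle=True).item()
def cloud(im):
    d=im['depth'];v,u=np.mgrid[:d.shape[0],:d.shape[1]]
    p=np.stack([(u-im['cx'])/im['fx']*d,-(v-im['cy'])/im['fy']*d,-d],-1)
    P=p@im['T'][:3,:3].T+im['T'][:3,3]; P[d==0]=np.nan; return P
def proj(im,X):
    p=(np.asarray(X)-im['T'][:3,3])@im['T'][:3,:3]
    return np.stack([im['cx']-im['fx']*p[...,0]/p[...,2],im['cy']+im['fy']*p[...,1]/p[...,2]],-1)
E
python3 - <<'E'
from h import *
for n in ['side','top']:
    im=grab(n,n+'0'); print(n,[k for k in im],im['eye'],im['T'][:3,:3].round(3).tolist(),im['fx'],im['cx'],im['cy'])
    if 'dist' in im: print(im['dist'])
s=env.observe();print(s)
a=cv2.imread('pics/side0.png');b=cv2.imread('pics/top0.png')
cv2.imwrite('pics/ab.png',cv2.resize(np.vstack([a,b]),(400*1,600)))
E
```

```text
pics
side ['frame', 'depth', 'fx', 'fy', 'cx', 'cy', 'eye', 'attitude', 'T'] [ 0.29937298 -0.72053934  0.94845993] [[0.95, 0.232, -0.21], [-0.313, 0.721, -0.618], [0.008, 0.652, 0.758]] 418.6640304815515 255.93730031688625 195.7139786926822
top ['frame', 'depth', 'fx', 'fy', 'cx', 'cy', 'eye', 'attitude', 'T'] [ 0.37279486 -0.00229613  1.39141681] [[-0.017, 0.992, -0.125], [-1.0, -0.015, 0.017], [0.015, 0.125, 0.992]] 473.79375139979135 254.90453586997933 189.3778955383722
{'time_s': 0.1, 'q': array([ 5.96839083e+01,  2.18379023e+01,  7.43791967e+01, -1.80749402e-04,
        8.38569315e+01, -1.23351244e+01]), 'qvel': array([-0.00668629, -0.10814806, -0.046557  , -0.13854887,  0.23396259,
       -0.02671557]), 'joint_efforts': array([ 3.30385832e-03, -4.49222267e+01, -2.31656206e+01, -1.98790503e-04,
        3.65313419e-03, -3.48227900e-05]), 'position': array([0.16966172, 0.52293189, 0.24777341]), 'tool_rot': array([[-9.51159130e-01,  3.08700319e-01, -6.49494061e-04],
       [ 3.08700881e-01,  9.51158514e-01, -1.11697344e-03],
       [ 2.72961748e-04, -1.26291888e-03, -9.99999165e-01]]), 'ft_force': array([-0.37727408,  0.97697691,  0.47662118]), 'wrist_torque': array([0.01501747, 0.02122361, 0.04910691]), 'gripper_force': 0.0, 'grip_width': 0.08517318724402176}
```

```bash
python3 - <<'E'
import cv2
b=cv2.imread('pics/top0.png');cv2.imwrite('pics/top0b.png',cv2.resize(b,(800,600),interpolation=cv2.INTER_CUBIC))
E
```

```text
(no output)
```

View pics/top0b.png

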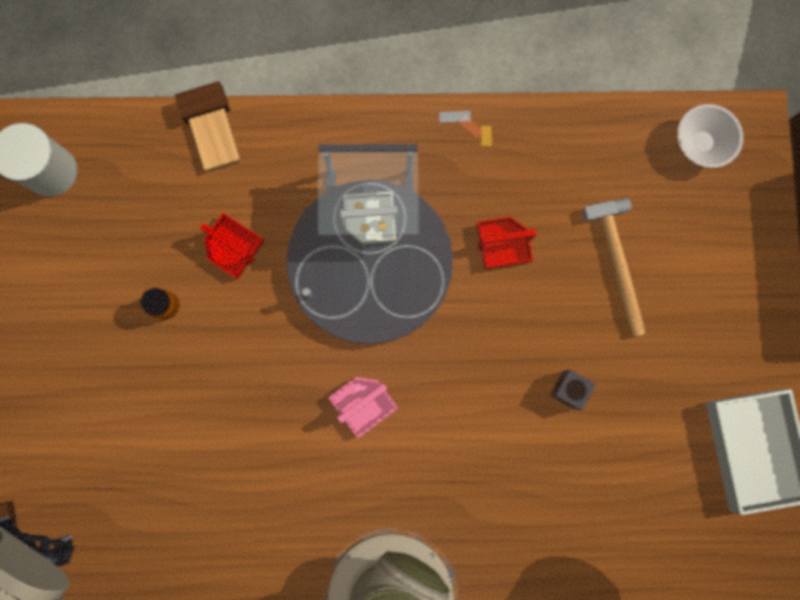

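View pics/side0.png

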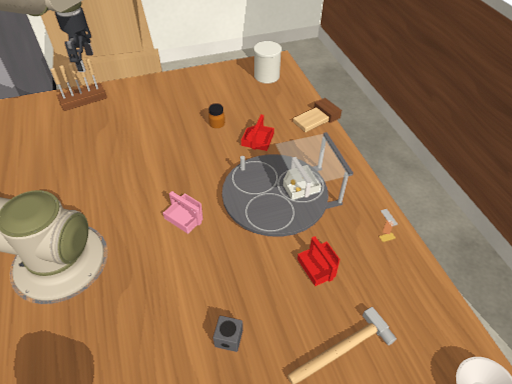

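The top view (800x600) shows the white tray under the clear cover at (370,218). The peg is at (306,292) and the stand centre near (370,262). The red trays at (232,245) and (505,243) and the pink one at (363,405) are look-alikes in the wrong colour. The jar is at (158,303), the block at (575,390) and the hammer at (615,265).

```bash
python3 - <<'E'
from h import *
t=load('top0');s=load('side0')
def ell(im,z0,z1,box):
    P=cloud(im);hsv=cv2.cvtColor(im['frame'],cv2.COLOR_RGB2HSV)
    m=(P[...,2]>z0)&(P[...,2]<z1)
    return P,m,hsv
for im,n in((t,'top'),(s,'side')):
    P,m,h=ell(im,.025,.045,0)
    near=(abs(P[...,0]-.58)<.2)&(abs(P[...,1]-.03)<.2)
    q=P[m&near&(h[...,1]<90)&(h[...,2]<130)]
    c,r=cv2.minEnclosingCircle((q[:,:2]*1000).astype(np.float32)) ; print(n,len(q),'disk box',np.percentile(q,[.5,99.5],0).round(3).tolist(),c,r,np.median(q[:,2]))
# triangulate pixels
def ray(im,u,v):
    d=im['T'][:3,:3]@np.array([(u-im['cx'])/im['fx'],-(v-im['cy'])/im['fy'],-1]);return im['T'][:3,3],d/np.linalg.norm(d)
def tri(a,b):
    o1,d1=ray(t,*a);o2,d2=ray(s,*b)
    k=np.linalg.lstsq(np.c_[d1,-d2],o2-o1,rcond=None)[0];p,q=o1+k[0]*d1,o2+k[1]*d2
    return ((p+q)/2).round(4),np.linalg.norm(p-q).round(4)
f=.64
print('pegtop',tri((306*f,292*f),(242,158)))
for X in [(306,292),(158,303),(575,390)]: 
    print(cloud(t)[int(X[1]*f)-1:int(X[1]*f)+2,int(X[0]*f)-1:int(X[0]*f)+2].reshape(-1,3).round(3)[4])
ca=cv2.resize(t['frame'][85:230,170:310,::-1],(560,580),interpolation=cv2.INTER_CUBIC)
cv2.imwrite('pics/c1.png',ca)
cb=cv2.resize(s['frame'][120:240,205:360,::-1],(775,600),interpolation=cv2.INTER_CUBIC);cv2.imwrite('pics/c2.png',cb)
E
```

```text
top 6424 disk box [[0.462, -0.121, 0.028], [0.718, 0.175, 0.042]] (612.7319946289062, 27.684267044067383) 154.58370971679688 0.034875767305845407
side 4986 disk box [[0.46, -0.125, 0.026], [0.75, 0.175, 0.039]] (609.0774536132812, 27.15070152282715) 156.04347229003906 0.034545170658229374
pegtop (array([0.5469, 0.1391, 0.0812]), np.float64(0.0009))
[0.549 0.141 0.087]
[0.536 0.406 0.067]
[ 0.368 -0.34   0.056]
```

View pics/c1.png

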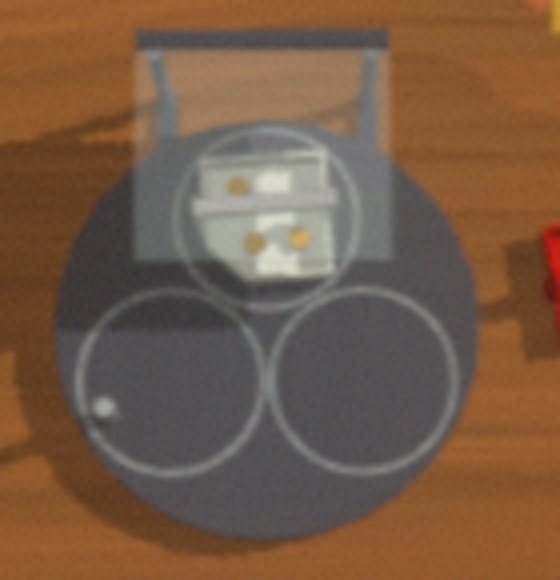

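View pics/c2.png

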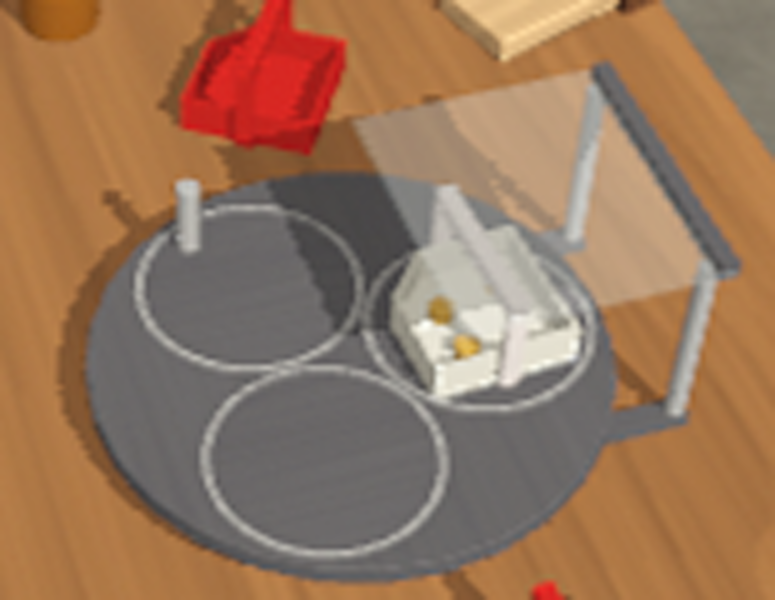

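The enlarged crops confirm it: the white tray under the cover holds three brass blanks at crop 1 (238,186), (254,243) and (300,238). Its clipped corner is at lower left, (215,262), and the bar runs from (195,205) to (335,197). The peg is at (103,407) and measures about r=128 mm at 119.5°, which fits the description. Next I move above the peg.

Emit:
move_arm(
  motion=[
    [[-0.477, -0.249, 0.03], [0, 0, 0]],
    [[-0.477, -0.249, 0.03], [0, 0, 0]],
    [[-0.477, -0.249, 0.03], [0, 0, 0]],
    [[-0.477, -0.249, 0.03], [0, 0, 0]],
    [[-0.477, -0.249, 0.03], [0, 0, 0]],
    [[-0.477, -0.249, 0.03], [0, 0, 0]],
    [[-0.477, -0.249, 0.03], [0, 0, 0]],
    [[-0.477, -0.249, 0.03], [0, 0, 0]],
    [[-0.477, -0.249, 0.03], [0, 0, 0]],
    [[-0.477, -0.249, 0.03], [0, 0, 0]],
    [[-0.477, -0.249, 0.03], [0, 0, 0]],
    [[-0.477, -0.249, 0.03], [0, 0, 0]],
    [[-0.477, -0.249, 0.03], [0, 0, 0]],
    [[-0.477, -0.249, 0.03], [0, 0, 0]],
    [[-0.477, -0.249, 0.03], [0, 0, 0]],
    [[-0.477, -0.249, 0.03], [0, 0, 0]],
    [[-0.477, -0.249, 0.03], [0, 0, 0]],
    [[-0.477, -0.249, 0.03], [0, 0, 0]],
    [[-0.477, -0.249, 0.03], [0, 0, 0]],
    [[-0.477, -0.249, 0.03], [0, 0, 0]],
  ],
)

```text
time_s: 2.1
position: [0.5472, 0.1382, 0.2179]
tool_rot: [[-0.951, 0.309, -0.001], [0.309, 0.951, -0.0], [0.001, -0.0, -1.0]]
ft_force: [0.8, 0.6, 0.7]
grip_width: 0.0857
gripper_force: 0.0
```

Emit:
move_arm(
  motion=[
    [[0, 0, 0], [0, 0, 0.6]],
    [[0, 0, 0], [0, 0, 0.6]],
    [[0, 0, 0], [0, 0, 0.6]],
    [[0, 0, 0], [0, 0, 0.6]],
    [[0, 0, 0], [0, 0, 0.6]],
    [[0, 0, 0], [0, 0, 0.6]],
    [[0, 0, 0], [0, 0, 0.6]],
    [[0, 0, 0], [0, 0, 0.6]],
    [[0, 0, 0], [0, 0, 0.45]],
    [[0, 0, 0], [0, 0, 0]],
    [[0, 0, 0], [0, 0, 0]],
  ],
)

```text
time_s: 3.2
position: [0.5465, 0.139, 0.2181]
tool_rot: [[-0.502, 0.865, -0.001], [0.865, 0.502, -0.0], [0.0, -0.0, -1.0]]
ft_force: [-0.6, 0.6, -0.8]
grip_width: 0.0856
gripper_force: 0.0
```

```bash
python3 - <<'E'
from h import *
w=grab('wrist','w1');s=env.observe();print(s['position'],s['tool_rot'].round(3).tolist(),s['q'],s['time_s'])
cv2.imwrite('pics/w1b.png',w['frame'][:,:,::-1])
P=cloud(w);R=np.hypot(P[...,0]-.547,P[...,1]-.139)
q=P[(P[...,2]>.075)&(P[...,2]<.092)&(R<.03)];print(len(q),q.mean(0) if len(q) else '')
print(proj(w,[.547,.139,.085]))
E
```

```text
[0.54655456 0.13904779 0.21815866] [[-0.502, 0.865, -0.0], [0.865, 0.502, -0.0], [0.0, -0.0, -1.0]] [ 2.24829029e+00  2.45280841e+01  7.50740513e+01 -1.40641321e-04
  8.04185598e+01 -2.78619666e+01] 3.25
251 [0.54642378 0.14289875 0.08297822]
[260.89600767 184.53623377]
```

View pics/w1b.png

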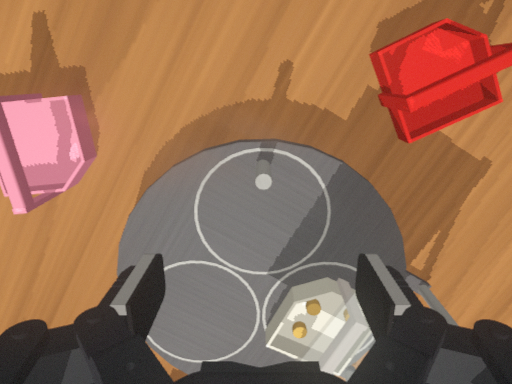

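The wrist view shows the peg top at (264,182), within about 1–2 mm of the prediction (261,184.5). The tray sits clear at (325,320). I descend with the fingers on either side of the peg and partly close them as a cage.

Emit:
move_arm(
  motion=[
    [[0, 0, 0.38], [0, 0, 0]],
    [[0, 0, 0.38], [0, 0, 0]],
    [[0, 0, 0.38], [0, 0, 0]],
    [[0, 0, 0.38], [0, 0, 0]],
    [[0, 0, 0.38], [0, 0, 0]],
    [[0, 0, 0.38], [0, 0, 0]],
    [[0, 0, 0.4], [0, 0, 0]],
    [[0, 0, 0.4], [0, 0, 0]],
    [[0, 0, 0], [0, 0, 0]],
  ],
)

```text
time_s: 4.15
position: [0.5454, 0.1389, 0.0621]
tool_rot: [[-0.501, 0.865, -0.005], [0.865, 0.501, -0.0], [0.002, -0.004, -1.0]]
ft_force: [-0.1, -0.7, 0.5]
grip_width: 0.0853
gripper_force: 0.0
```

Emit:
move_arm(
  motion=[
    [[0, 0, 0], [0, 0, 0]],
    [[0, 0, 0], [0, 0, 0]],
    [[0, 0, 0], [0, 0, 0]],
    [[0, 0, 0], [0, 0, 0]],
    [[0, 0, 0], [0, 0, 0]],
    [[0, 0, 0], [0, 0, 0]],
    [[0, 0, 0], [0, 0, 0]],
    [[0, 0, 0], [0, 0, 0]],
  ],
  claw=0.7,
  force=20,
)

```text
time_s: 4.95
position: [0.5466, 0.1391, 0.0643]
tool_rot: [[-0.5, 0.866, -0.0], [0.866, 0.5, 0.0], [0.0, -0.0, -1.0]]
ft_force: [-0.1, -0.4, 0.6]
grip_width: 0.026
gripper_force: 0.0
```

```bash
python3 - <<'E'
from h import *
# constant twist in tool frame: try rotating fully 95deg over 40 rows, arc 120deg about axis; print rows in tool units
s=env.observe();p=s['position'];ax=np.array([.611,.0275])
R0=s['tool_rot'];N=40
a0=np.deg2rad(120);R=R0.copy();pos=p[:2].copy();g=p[:2]-(ax+.13*np.array([np.cos(a0),np.sin(a0)]));print('off',g,s['grip_width'],p)
from scipy.spatial.transform import Rotation as Ro
for k in range(1,N+1):
    a=a0+np.deg2rad(3*k);t=ax+.13*np.array([np.cos(a),np.sin(a)])+g*0
    d=R.T@np.array([*(t-pos),0]);print((d/.05).round(3)[:2],end=' ')
    pos=t;R=R@Ro.from_rotvec([0,0,-np.deg2rad(2.4)]).as_matrix()
E
```

```text
off [ 0.00059475 -0.00102662] 0.02602560624803129 [0.54659475 0.13905668 0.06431531]
[ 0.02  -0.136] [-0.005 -0.136] [-0.006 -0.136] [-0.008 -0.136] [-0.009 -0.136] [-0.011 -0.136] [-0.012 -0.136] [-0.013 -0.135] [-0.015 -0.135] [-0.016 -0.135] [-0.018 -0.135] [-0.019 -0.135] [-0.021 -0.135] [-0.022 -0.134] [-0.023 -0.134] [-0.025 -0.134] [-0.026 -0.134] [-0.028 -0.133] [-0.029 -0.133] [-0.03  -0.133] [-0.032 -0.132] [-0.033 -0.132] [-0.034 -0.132] [-0.036 -0.131] [-0.037 -0.131] [-0.039 -0.131] [-0.04 -0.13] [-0.041 -0.13 ] [-0.043 -0.129] [-0.044 -0.129] [-0.045 -0.128] [-0.047 -0.128] [-0.048 -0.127] [-0.049 -0.127] [-0.051 -0.126] [-0.052 -0.126] [-0.053 -0.125] [-0.055 -0.125] [-0.056 -0.124] [-0.057 -0.123]
```

Emit:
move_arm(
  motion=[
    [[0.01, -0.136, 0], [0, 0, -0.3]],
    [[0, -0.136, 0], [0, 0, -0.3]],
    [[-0.006, -0.136, 0], [0, 0, -0.3]],
    [[-0.008, -0.136, 0], [0, 0, -0.3]],
    [[-0.009, -0.136, 0], [0, 0, -0.3]],
    [[-0.011, -0.136, 0], [0, 0, -0.3]],
    [[-0.012, -0.136, 0], [0, 0, -0.3]],
    [[-0.013, -0.135, 0], [0, 0, -0.3]],
    [[-0.015, -0.135, 0], [0, 0, -0.3]],
    [[-0.016, -0.135, 0], [0, 0, -0.3]],
    [[-0.018, -0.135, 0], [0, 0, -0.3]],
    [[-0.019, -0.135, 0], [0, 0, -0.3]],
    [[-0.021, -0.135, 0], [0, 0, -0.3]],
    [[-0.022, -0.134, 0], [0, 0, -0.3]],
    [[-0.023, -0.134, 0], [0, 0, -0.3]],
    [[-0.025, -0.134, 0], [0, 0, -0.3]],
    [[-0.026, -0.134, 0], [0, 0, -0.3]],
    [[-0.028, -0.133, 0], [0, 0, -0.3]],
    [[-0.029, -0.133, 0], [0, 0, -0.3]],
    [[-0.03, -0.133, 0], [0, 0, -0.3]],
  ],
)

```text
time_s: 6.95
position: [0.4808, 0.0274, 0.0644]
tool_rot: [[-0.979, 0.206, -0.001], [0.206, 0.979, 0.001], [0.001, 0.001, -1.0]]
ft_force: [-0.7, 2.7, 1.8]
grip_width: 0.0259
gripper_force: 1.2
```

```bash
python3 -c "
from h import *
s=env.observe();print(s['position'],s['q'],s['ft_force'],s['gripper_force'],s['grip_width'])"
```

```text
[0.48077883 0.02743718 0.06438691] [-1.08757774e+01  2.83586320e+01  9.98348400e+01  4.78253440e-02
  5.18462163e+01 -8.90307244e+01] [-0.67614848  2.70956838  1.82468562] 1.2065622210502625 0.025894417020860167
```

Tracking well, with about 3 N at the peg. Second half of the arc.

Emit:
move_arm(
  motion=[
    [[-0.032, -0.132, 0], [0, 0, -0.3]],
    [[-0.033, -0.132, 0], [0, 0, -0.3]],
    [[-0.034, -0.132, 0], [0, 0, -0.3]],
    [[-0.036, -0.131, 0], [0, 0, -0.3]],
    [[-0.037, -0.131, 0], [0, 0, -0.3]],
    [[-0.039, -0.131, 0], [0, 0, -0.3]],
    [[-0.04, -0.13, 0], [0, 0, -0.3]],
    [[-0.041, -0.13, 0], [0, 0, -0.3]],
    [[-0.043, -0.129, 0], [0, 0, -0.3]],
    [[-0.044, -0.129, 0], [0, 0, -0.3]],
    [[-0.045, -0.128, 0], [0, 0, -0.3]],
    [[-0.047, -0.128, 0], [0, 0, -0.3]],
    [[-0.048, -0.127, 0], [0, 0, -0.3]],
    [[-0.049, -0.127, 0], [0, 0, -0.3]],
    [[-0.051, -0.126, 0], [0, 0, -0.3]],
    [[-0.052, -0.126, 0], [0, 0, -0.3]],
    [[-0.053, -0.125, 0], [0, 0, -0.3]],
    [[-0.055, -0.125, 0], [0, 0, -0.3]],
    [[-0.056, -0.124, 0], [0, 0, -0.3]],
    [[-0.057, -0.123, 0], [0, 0, -0.3]],
  ],
)

```text
time_s: 8.95
position: [0.5458, -0.0853, 0.0642]
tool_rot: [[-0.808, -0.59, -0.001], [-0.59, 0.808, 0.001], [0.001, 0.001, -1.0]]
ft_force: [-2.5, 0.6, 0.6]
grip_width: 0.0257
gripper_force: 0.9
```

Emit:
move_arm(
  motion=[
    [[0, 0, 0], [0, 0, 0]],
    [[0, 0, 0], [0, 0, 0]],
    [[0, 0, 0], [0, 0, 0]],
    [[0, 0, 0], [0, 0, 0]],
    [[0, 0, 0], [0, 0, 0]],
    [[0, 0, 0], [0, 0, 0]],
    [[0, 0, 0], [0, 0, 0]],
    [[0, 0, 0], [0, 0, 0]],
    [[0, 0, 0], [0, 0, 0]],
    [[0, 0, 0], [0, 0, 0]],
  ],
  claw=0,
)

```text
time_s: 9.95
position: [0.5461, -0.0853, 0.0643]
tool_rot: [[-0.809, -0.588, -0.0], [-0.588, 0.809, 0.0], [0.0, 0.0, -1.0]]
ft_force: [0.0, -0.2, -0.1]
grip_width: 0.0853
gripper_force: 0.0
```

Emit:
move_arm(
  motion=[
    [[0, 0, -0.4], [0, 0, 0]],
    [[0, 0, -0.4], [0, 0, 0]],
    [[0, 0, -0.4], [0, 0, 0]],
    [[0, 0, -0.4], [0, 0, 0]],
    [[0, 0, -0.4], [0, 0, 0]],
    [[0, 0, -0.4], [0, 0, 0]],
    [[0, 0, -0.4], [0, 0, 0]],
    [[0, 0, -0.4], [0, 0, 0]],
    [[0, 0, 0], [0, 0, 0]],
    [[0, 0, 0], [0, 0, 0]],
  ],
)

```text
time_s: 10.95
position: [0.5459, -0.0852, 0.2238]
tool_rot: [[-0.809, -0.588, -0.0], [-0.588, 0.809, 0.0], [0.0, 0.0, -1.0]]
ft_force: [-0.6, 0.1, -0.9]
grip_width: 0.0856
gripper_force: 0.0
```

```bash
python3 - <<'E'
from h import *
t=grab('top','top1');s=grab('side','side1');o=env.observe();print(o['q'],o['time_s'])
a=cv2.resize(t['frame'][90:230,150:310,::-1],(560,490),interpolation=cv2.INTER_CUBIC)
b=cv2.resize(s['frame'][110:240,190:350,::-1],(603,490),interpolation=cv2.INTER_CUBIC)
cv2.imwrite('pics/d1.png',cv2.resize(a,(640,560)))
cv2.imwrite('pics/d2.png',b)
E
```

```text
[-2.11556195e+01  2.31868577e+01  7.64380878e+01  3.80249094e-04
  8.04967290e+01 -1.47175579e+02] 11.05
```

View pics/d1.png

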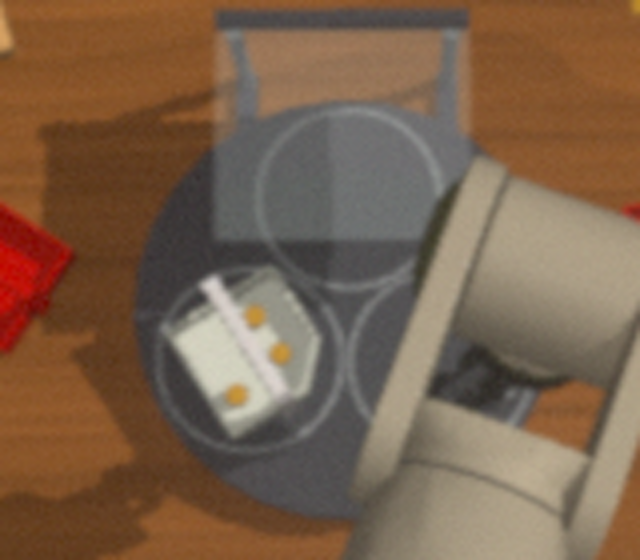

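View pics/d2.png

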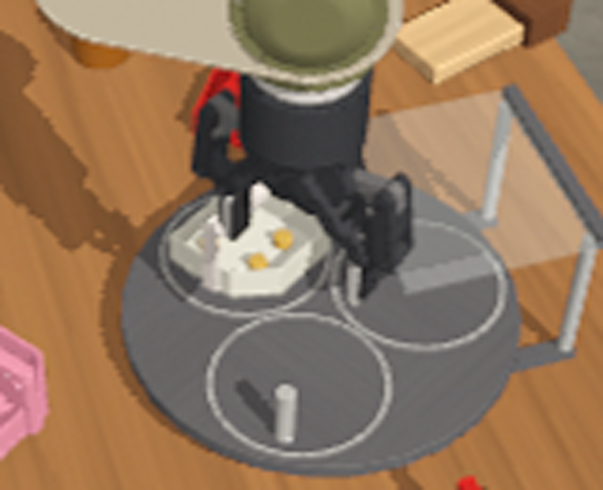

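The stand is at the next position. In the first crop the white tray is in the open with its bar from (210,285) to (280,390), three blanks inside and the clipped corner at (313,350). I now measure the bar by depth in the top view and go over it.

```bash
python3 - <<'E'
from h import *
t=load('top1');s=load('side1')
for n,im in(('top',t),('side',s)):
    P=cloud(im);m=(abs(P[...,0]-.571)<.075)&(abs(P[...,1]-.097)<.075)&(P[...,2]>.085)&(P[...,2]<.115)
    q=P[m]; 
    if n=='side': q=q[(q[:,2]<.108)]
    c,(w,h),a=cv2.minAreaRect((q[:,:2]*1000).astype(np.float32)); print(n,len(q),np.median(q,0).round(4),c,w,h,a,np.percentile(q[:,2],[5,95]))
    v=np.linalg.svd(q[:,:2]-q[:,:2].mean(0))[2][0];print(np.rad2deg(np.arctan2(v[1],v[0])))
def ray(im,u,v,z):
    d=im['T'][:3,:3]@np.array([(u-im['cx'])/im['fx'],-(v-im['cy'])/im['fy'],-1]);o=im['T'][:3,3];return o+d*(z-o[2])/d[2]
e=[ray(t,150+x/4,90+y/4,.104) for x,y in((210,285),(280,390))];print(e,(e[0]+e[1])/2)
E
```

```text
top 162 [0.5762 0.095  0.1028] (576.6322631835938, 94.87875366210938) 99.5560302734375 11.974784851074219 31.8587589263916 [0.09881028 0.10766966]
-148.23953562176166
side 59 [0.5395 0.0733 0.0998] (558.843994140625, 84.6004638671875) 62.57023620605469 13.331096649169922 32.10954284667969 [0.08774472 0.10458258]
-151.81906846349892
[array([0.61527762, 0.11812614, 0.104     ]), array([0.54162241, 0.07053885, 0.104     ])] [0.57845002 0.0943325  0.104     ]
```

Emit:
move_arm(
  motion=[
    [[-0.262, 0.254, 0], [0, 0, 0]],
    [[-0.262, 0.254, 0], [0, 0, 0]],
    [[-0.262, 0.254, 0], [0, 0, 0]],
    [[-0.262, 0.254, 0], [0, 0, 0]],
    [[-0.262, 0.254, 0], [0, 0, 0]],
    [[-0.262, 0.254, 0], [0, 0, 0]],
    [[-0.262, 0.254, 0], [0, 0, 0]],
    [[-0.262, 0.254, 0], [0, 0, 0]],
    [[-0.262, 0.254, 0], [0, 0, 0]],
    [[-0.262, 0.254, 0], [0, 0, 0]],
  ],
)

```text
time_s: 12.05
position: [0.5771, 0.0952, 0.2231]
tool_rot: [[-0.809, -0.588, -0.002], [-0.588, 0.809, 0.0], [0.002, 0.001, -1.0]]
ft_force: [0.4, 0.6, -0.4]
grip_width: 0.0854
gripper_force: 0.0
```

Emit:
move_arm(
  motion=[
    [[0, 0, 0], [0, 0, 0.9]],
    [[0, 0, 0], [0, 0, 0.9]],
    [[0, 0, 0], [0, 0, 0.9]],
    [[0, 0, 0], [0, 0, 0.9]],
    [[0, 0, 0], [0, 0, 0.9]],
    [[0, 0, 0], [0, 0, 0.9]],
    [[0, 0, 0], [0, 0, 0.9]],
    [[0, 0, 0], [0, 0, 0.9]],
    [[0, 0, 0], [0, 0, 0.9]],
    [[0, 0, 0], [0, 0, 0.9]],
    [[0, 0, 0], [0, 0, 0.9]],
    [[0, 0, 0], [0, 0, 0.9]],
    [[0, 0, 0], [0, 0, 0.9]],
    [[0, 0, 0], [0, 0, 0.9]],
    [[0, 0, 0], [0, 0, 0.9]],
    [[0, 0, 0], [0, 0, 0.9]],
    [[0, 0, 0], [0, 0, 0.9]],
    [[0, 0, 0], [0, 0, 0.9]],
    [[0, 0, 0], [0, 0, 0.9]],
    [[0, 0, 0], [0, 0, 0.9]],
  ],
)

```text
time_s: 14.05
position: [0.577, 0.0944, 0.223]
tool_rot: [[0.314, 0.95, -0.002], [0.95, -0.314, 0.0], [-0.001, -0.002, -1.0]]
ft_force: [-0.6, 0.0, 0.3]
grip_width: 0.0856
gripper_force: 0.0
```

Emit:
move_arm(
  motion=[
    [[0, 0, 0], [0, 0, 0.9]],
    [[0, 0, 0], [0, 0, 0.9]],
    [[0, 0, 0], [0, 0, 0.9]],
    [[0, 0, 0], [0, 0, 0.9]],
    [[0, 0, 0], [0, 0, 0.9]],
    [[0, 0, 0], [0, 0, 0.5]],
    [[0, 0, 0], [0, 0, 0]],
    [[0, 0, 0], [0, 0, 0]],
    [[0, 0, 0], [0, 0, 0]],
  ],
)

```text
time_s: 14.95
position: [0.5773, 0.0944, 0.2239]
tool_rot: [[0.847, 0.531, -0.001], [0.531, -0.847, 0.0], [-0.001, -0.0, -1.0]]
ft_force: [0.5, -0.7, 0.5]
grip_width: 0.0853
gripper_force: 0.0
```

```bash
python3 - <<'E'
from h import *
w=grab('wrist','w2');s=env.observe();print(s['position'],s['tool_rot'].round(3).tolist(),s['q'].round(1),s['time_s'])
u=np.array([np.cos(np.deg2rad(212)),np.sin(np.deg2rad(212)),0])
c=np.array([.577,.0945,.104]);f=w['frame'][:,:,::-1].copy()
for k in(-.05,0,.05): cv2.circle(f,tuple(proj(w,c+k*u).round().astype(int).tolist()),3,(255,0,0),1)
cv2.imwrite('pics/w2b.png',f)
P=cloud(w);q=P[(np.hypot(P[...,0]-.577,P[...,1]-.0945)<.07)&(P[...,2]>.092)&(P[...,2]<.112)]
print(len(q),np.median(q,0),cv2.minAreaRect((q[:,:2]*1000).astype(np.float32)))
E
```

```text
[0.57726951 0.09440992 0.22403576] [[0.847, 0.531, -0.001], [0.531, -0.847, -0.0], [-0.0, -0.0, -1.0]] [-2.3 26.3 71.  -0.  82.7 55.6] 15.0
1916 [0.58046719 0.09884408 0.10267441] ((576.1663818359375, 96.14128112792969), (100.33944702148438, 11.997581481933594), 32.12771224975586)
```

View pics/w2b.png

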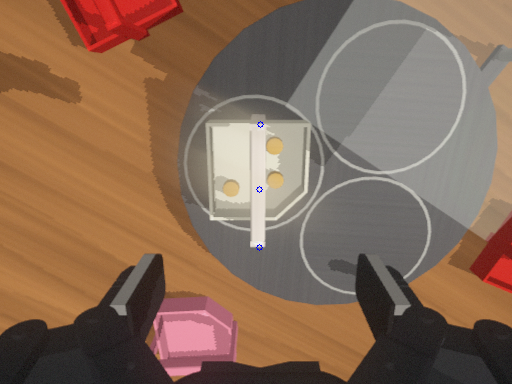

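The wrist view shows the bar under my marks, from (258,124) to (259,247), aligned with the gripper. The three blanks are inside and the clipped corner is at lower right, (293,205). Descend and grip.

Emit:
move_arm(
  motion=[
    [[0, 0.01, 0.32], [0, 0, 0]],
    [[0, 0, 0.32], [0, 0, 0]],
    [[0, 0, 0.32], [0, 0, 0]],
    [[0, 0, 0.32], [0, 0, 0]],
    [[0, 0, 0.32], [0, 0, 0]],
    [[0, 0, 0.32], [0, 0, 0]],
    [[0, 0, 0.32], [0, 0, 0]],
    [[0, 0, 0.32], [0, 0, 0]],
    [[0, 0, 0], [0, 0, 0]],
    [[0, 0, 0], [0, 0, 0]],
  ],
)

```text
time_s: 16.0
position: [0.5778, 0.094, 0.0966]
tool_rot: [[0.848, 0.531, 0.0], [0.531, -0.848, -0.0], [0.0, 0.0, -1.0]]
ft_force: [0.4, -0.2, -0.2]
grip_width: 0.0853
gripper_force: 0.0
```

Emit:
move_arm(
  motion=[
    [[0, 0, 0], [0, 0, 0]],
    [[0, 0, 0], [0, 0, 0]],
    [[0, 0, 0], [0, 0, 0]],
    [[0, 0, 0], [0, 0, 0]],
    [[0, 0, 0], [0, 0, 0]],
    [[0, 0, 0], [0, 0, 0]],
    [[0, 0, 0], [0, 0, 0]],
    [[0, 0, 0], [0, 0, 0]],
    [[0, 0, 0], [0, 0, 0]],
    [[0, 0, 0], [0, 0, 0]],
    [[0, 0, 0], [0, 0, 0]],
    [[0, 0, 0], [0, 0, 0]],
  ],
  claw=1,
  force=70,
)

```text
time_s: 17.2
position: [0.5777, 0.094, 0.0966]
tool_rot: [[0.848, 0.53, 0.001], [0.53, -0.848, 0.0], [0.0, 0.0, -1.0]]
ft_force: [-0.9, 0.7, 5.7]
grip_width: 0.0109
gripper_force: 69.0
```

Emit:
move_arm(
  motion=[
    [[0, 0, -0.05], [0, 0, 0]],
    [[0, 0, -0.1], [0, 0, 0]],
    [[-0.07, -0.045, -0.15], [0, 0, 0]],
    [[-0.136, -0.085, -0.2], [0, 0, 0]],
    [[-0.136, -0.085, -0.2], [0, 0, 0]],
    [[-0.136, -0.085, -0.2], [0, 0, 0]],
    [[-0.136, -0.085, -0.2], [0, 0, 0]],
    [[-0.136, -0.085, -0.2], [0, 0, 0]],
    [[-0.136, -0.085, -0.2], [0, 0, 0]],
    [[-0.136, -0.085, -0.2], [0, 0, 0]],
    [[-0.136, -0.085, -0.2], [0, 0, 0]],
    [[-0.136, -0.085, -0.2], [0, 0, 0]],
    [[-0.136, -0.085, -0.2], [0, 0, 0]],
    [[-0.136, -0.085, -0.2], [0, 0, 0]],
    [[-0.07, -0.04, -0.25], [0, 0, 0]],
    [[0, 0, -0.25], [0, 0, 0]],
    [[0, 0, -0.25], [0, 0, 0]],
    [[0, 0, -0.25], [0, 0, 0]],
    [[0, 0, -0.2], [0, 0, 0]],
    [[0, 0, -0.1], [0, 0, 0]],
  ],
)

```text
time_s: 19.2
position: [0.4811, 0.0939, 0.2874]
tool_rot: [[0.848, 0.53, 0.001], [0.53, -0.848, -0.0], [0.001, 0.001, -1.0]]
ft_force: [-0.4, -0.5, -2.5]
grip_width: 0.0109
gripper_force: 68.2
```

Emit:
move_arm(
  motion=[
    [[0, 0, 0], [0.1, 0.1, 0]],
    [[0, 0, 0], [0.15, 0.15, 0]],
    [[0, 0, 0], [0.15, 0.15, 0]],
    [[0, 0, 0], [0.15, 0.15, 0]],
    [[0, 0, 0], [0.15, 0.15, 0]],
    [[0, 0, 0], [0.15, 0.15, 0]],
    [[0, 0, 0], [0.15, 0.15, 0]],
    [[0, 0, 0], [0.15, 0.15, 0]],
    [[0, 0, 0], [0.15, 0.15, 0]],
    [[0, 0, 0], [0.15, 0.15, 0]],
    [[0, 0, 0], [0.15, 0.15, 0]],
    [[0, 0, 0], [0.15, 0.15, 0]],
    [[0, 0, 0], [0.15, 0.15, 0]],
    [[0, 0, 0], [0.15, 0.15, 0]],
    [[0, 0, 0], [0.15, 0.15, 0]],
    [[0, 0, 0], [0.15, 0.15, 0]],
    [[0, 0, 0], [0.15, 0.15, 0]],
    [[0, 0, 0], [0.15, 0.15, 0]],
    [[0, 0, 0], [0.15, 0.15, 0]],
    [[0, 0, 0], [0.15, 0.15, 0]],
  ],
)

```text
time_s: 21.2
position: [0.4812, 0.0938, 0.2863]
tool_rot: [[0.821, 0.557, 0.124], [0.416, -0.733, 0.538], [0.39, -0.39, -0.834]]
ft_force: [0.0, -0.7, -2.0]
grip_width: 0.0107
gripper_force: 68.3
```

Emit:
move_arm(
  motion=[
    [[0, 0, 0], [0.1, 0.1, 0]],
    [[0, 0, 0], [0, 0, 0]],
    [[0, 0, 0], [0, 0, 0]],
    [[0, 0, 0], [0, 0, 0]],
    [[0, 0, 0], [0, 0, 0]],
    [[0, 0, 0], [0, 0, 0]],
    [[0, 0, 0], [0, 0, 0]],
    [[0, 0, 0], [0, 0, 0]],
    [[0, 0, 0], [0, 0, 0]],
    [[0, 0, 0], [0, 0, 0]],
    [[0, 0, 0], [0, 0, 0]],
    [[0, 0, 0], [0, 0, 0]],
    [[0, 0, 0], [0, 0, 0]],
    [[0, 0, 0], [0, 0, 0]],
    [[0, 0, 0], [0, 0, 0]],
    [[0, 0, 0], [0, 0, 0]],
    [[0, 0, 0], [0, 0, 0]],
    [[0, 0, 0], [0, 0, 0]],
    [[0, 0, 0], [0, 0, 0]],
    [[0, 0, 0], [0, 0, 0]],
  ],
)

```text
time_s: 23.2
position: [0.4812, 0.0939, 0.2863]
tool_rot: [[0.82, 0.558, 0.127], [0.409, -0.727, 0.552], [0.401, -0.401, -0.824]]
ft_force: [1.2, 0.2, -1.7]
grip_width: 0.0109
gripper_force: 68.3
```

```bash
python3 - <<'E'
from h import *
w=grab('wrist','w3');t=grab('top','top3');sd=grab('side','side3');s=env.observe();print(s['position'],s['tool_rot'].round(3).tolist(),s['q'].round(1),s['time_s'],s['grip_width'],s['ft_force'])
a=w['frame'];b=t['frame'][80:272,128:384];c=sd['frame'][60:252,128:384]
cv2.imwrite('pics/w3b.png',np.vstack([cv2.resize(a,(520,390)),np.hstack([cv2.resize(b,(260,195)),cv2.resize(c,(260,195))])])[:,:,::-1])
E
```

```text
[0.48119941 0.0938759  0.28633952] [[0.82, 0.558, 0.127], [0.409, -0.727, 0.552], [0.401, -0.401, -0.824]] [-20.   12.2  89.3  34.4  84.5  32.8] 23.35 0.010682856704851978 [ 0.68345432 -0.2724286  -2.55649375]
```

View pics/w3b.png

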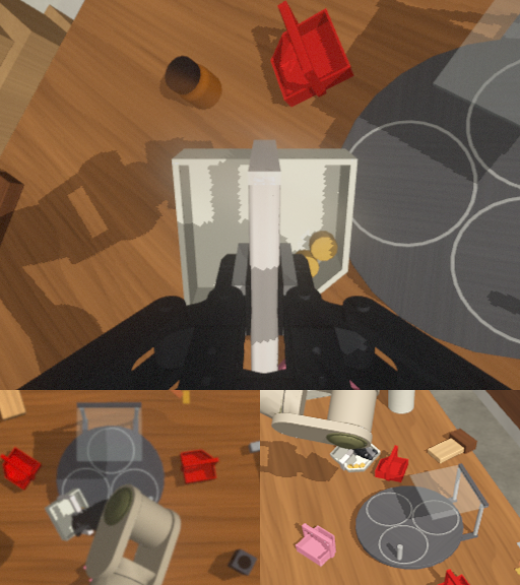

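The tray is held in the air and tilted about 35°. Two blanks show by the clipped corner at (322,247) and (310,265), and a finger probably hides the third. I compute brass pixels in the tray frame from all three views.

```bash
cat > b.py <<'E'
from h import *
import sys
def brass(tag,R,p):
    im=load(tag);P=cloud(im);h=cv2.cvtColor(im['frame'],cv2.COLOR_RGB2HSV)
    q=(P-p)@R; X=-q[...,0];Y=q[...,1];Z=-q[...,2]   # tray axes; z rel handle
    m=(h[...,1]>100)&(h[...,0]>12)&(h[...,0]<32)&(h[...,2]>90)&(abs(X)<.045)&(abs(Y)<.045)&(Z>-.064)&(Z<-.04)
    n,l,st,_=cv2.connectedComponentsWithStats(m.astype(np.uint8))
    for i in range(1,n):
        if st[i,4]>4: k=l==i;a=np.c_[X[k],Y[k],Z[k]]*1000;print(tag,st[i].tolist(),np.median(a,0).round(1),a.min(0).round(0),a.max(0).round(0))
E
python3 - <<'E'
from b import *
s=env.observe()
for t in('w3','top3','side3'): brass(t,s['tool_rot'],s['position'])
im=load('side3');c=proj(im,s['position']);x,y=c.astype(int);print(c)
z=np.hstack([cv2.resize(load('side3')['frame'][y-30:y+45,x-40:x+40],(400,375),interpolation=cv2.INTER_CUBIC)])
im=load('top3');x,y=proj(im,s['position']).astype(int)
z=np.hstack([z,cv2.resize(im['frame'][y-40:y+35,x-45:x+35],(400,375),interpolation=cv2.INTER_CUBIC)])
cv2.imwrite('pics/e.png',z[:,:,::-1])
E
```

```text
w3 [292, 229, 40, 44, 782] [ 12.6  32.  -48.5] [  3.  20. -59.] [ 30.  43. -46.]
side3 [214, 132, 18, 5, 54] [ 24.3  24.6 -47.7] [  3.   8. -59.] [ 39.  38. -41.]
[220.82338612 116.33834672]
```

View pics/e.png

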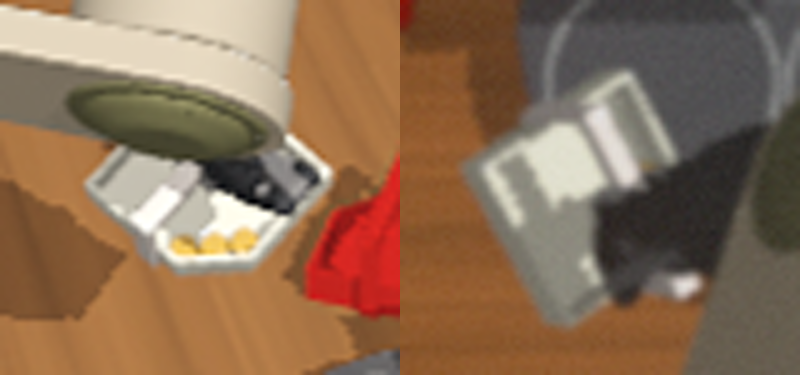

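```bash
python3 - <<'E'
from h import *
s=env.observe();R,p=s['tool_rot'],s['position']
for tag in('w3','side3'):
    im=load(tag);P=cloud(im);h=cv2.cvtColor(im['frame'],cv2.COLOR_RGB2HSV)
    q=(P-p)@R;X=-q[...,0]*1e3;Y=q[...,1]*1e3;Z=-q[...,2]*1e3
    m=(h[...,1]>90)&(h[...,0]>10)&(h[...,0]<34)&(h[...,2]>70)&(abs(X)<45)&(abs(Y)<45)&(Z>-53)&(Z<-38)
    H,_,_=np.histogram2d(Y[m],X[m],bins=[np.arange(0,49,4)]*2);print(tag,'rows y 0..48 step4, cols x 0..48');print(H.astype(int))
E
```

```text
w3 rows y 0..48 step4, cols x 0..48
[[ 0  0  0  0  0  0  0  0  0  0  0  0]
 [ 0  0  0  0  0  0  0  0  0  0  0  0]
 [ 0  0  0  0  0  0  0  0  0  0  0  0]
 [ 0  0  0  0  0  0  0  0  0  0  0  0]
 [ 0  0  0  0  0  0  0  0  0  0  0  0]
 [ 0  0  0  5  2  0  0  0  0  0  0  0]
 [ 0  7 21 29 33 16  8  0  0  0  0  0]
 [ 6 61 39 44 39 37 32  6  0  0  0  0]
 [28 45 45 40 23  0  2  0  0  0  0  0]
 [10 53 43 41 12  0  0  0  0  0  0  0]
 [ 0  8 21 12  4  0  0  0  0  0  0  0]
 [ 0  0  0  0  0  0  0  0  0  0  0  0]]
side3 rows y 0..48 step4, cols x 0..48
[[0 0 0 0 0 0 0 0 0 0 0 0]
 [0 0 0 0 0 0 0 0 1 1 0 0]
 [0 0 0 0 0 0 0 2 1 2 0 0]
 [0 0 0 0 0 0 0 1 3 3 0 0]
 [0 0 0 0 0 0 1 0 3 0 0 0]
 [0 0 0 0 1 2 2 2 0 0 0 0]
 [0 0 0 0 2 2 3 1 0 0 0 0]
 [0 0 3 1 2 3 0 0 0 0 0 0]
 [0 2 1 2 1 0 0 0 0 0 0 0]
 [0 1 2 2 0 0 0 0 0 0 0 0]
 [0 0 0 0 0 0 0 0 0 0 0 0]
 [0 0 0 0 0 0 0 0 0 0 0 0]]
```

The side crop shows three blanks in a row along the clipped wall at (183,245), (214,243) and (243,238). In the tray frame they sit at about (9,34), (22,23) and (34,12) mm, so all are within about 21 mm of the corner point. The stand is unmoved, so I hand in.

```bash
python3 -c "
from rig import env
print(env.close_job())"
```

```text
the job is handed in; nothing more can be done
None
```

I turned the stand one click and handed the job in with the tray held steady in the air, tilted about 35°, and all three blanks resting along the clipped wall; no verdict was returned.

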